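# Open the guarded air valve to its limit stop

### The job

Turn the table's air on at the grey valve box: reach into the guard collar, take the knob by its bar, press it in so that its nib passes under the lug on the collar wall, and turn it clockwise until you feel the nib rest against the limit post, without forcing the post out of its setting. Let go so that the knob springs back out, and leave the brass weight, the oil bottle and the card pack where they are.

Things in the scene. Friction and masses are not known exactly. Their poses are not given: they have to be found in the camera images.
- air_box: fixed grey wedge-shaped valve box, 160 mm deep, 150 wide, 45 high in front, 88 at the back; origin at the centre of its underside, x level towards its high back with the hose couplings, y to its left, z up. Its top face slopes: the face's normal, which is also the axis of the collar and the knob, leans 15 degrees from vertical towards the front (-x)
- collar_rim (a point): centre of the mouth of the round aluminium guard collar on the box's sloped face: inner diameter 96 mm, outer 110 mm, 46 mm deep from rim to face; about 111 mm over the table. Its axes are the box's own, z vertical (not the leaning axis of the collar)
- lug (a point): centre of the underside of the steel lug on the collar's inside wall, on the far (uphill) side: 7 mm wide, 9 mm high, standing 6.5 mm inwards from the wall, underside 31.5 mm below the rim. The knob's nib runs against it, or passes under it when the knob is pressed in 3.5 mm or more. Axes as the box's own
- knob_grip (a point): point on the turning axis in the knob's grey bar grip, 7 mm below the bar's top, 10 mm below the collar's rim while the knob is out. z: turning axis, out of the collar; x: along the bar to its black-lined end, turning with the knob. Bar 14 mm thick (y), 46 long (x), 29 high, on a black skirt of 68 mm diameter, its top 22 mm below this point. Bar side to wall 41 mm: fingers must enter part open
- nib (a point): point on top of the nib, a tooth 7 mm wide that sticks 11.5 mm out of the knob's skirt beyond the black-lined end of the bar; 43 mm from the turning axis, 18 mm below knob_grip; it turns and sinks with the knob. Axes as knob_grip
- air_knob (a joint): angle of the knob: 0 closed (nib 52 degrees left of uphill, at the white dot on the face), grows clockwise seen from above. Starts between 0 and 0.4. Unless pressed in, it is halted by the lug at about 0.75; past it from 1.08. The limit post halts it somewhere between 2.0 and 2.6. Friction, about 0.08 N m, keeps it where it is left. Needs more than one grasp
- air_plunger (a joint): how far the knob is pressed in along its axis: 0 out, 0.007 m at the end of its travel. A spring pushes it out, 5 N at the start and 10 N at the end of the travel
- weight: brass check weight, 29 mm across and 46 mm high, stands on the table to the right of the box; origin at the centre of its underside; to be left alone
- oil: small oil bottle with a spout, 45 mm across and 138 mm high, to the right of the box; origin at the centre of its underside; to be left alone
- cards: banded pack of cards, 56 x 86 x 33 mm, lies to the left of the box; origin at the centre of its underside; to be left alone
- limit_post (a point): point in the limit post, 43 mm from the turning axis, at the height of the nib's top: an upright steel post 7 mm wide, 21 high, by the collar's inside wall, top 23 mm below the rim, on a thin ring that sits stiffly: it slips round (about 0.9 N m at the knob) if the nib is forced against it. Its place differs each time. When nib and post touch, the two points are 7 mm apart

How it is judged:
On the way:
1. the knob's nib has been brought past the lug (value of joint air_knob above 1.15 rad), for 0.1 s.
At the end, for the whole second after the job is handed in: the nib rests against the limit post or within 2.5 mm of it (their points less than 9.5 mm apart), the post has been shifted by less than 5 mm, the knob has sprung back out to within 1.5 mm and is at rest; the weight, the oil bottle and the card pack are within 20 mm of where they stood (distance between nib and limit_post below 0.0095 m and distance of limit_post from where it was at the start of the episode below 0.005 m and value of joint air_plunger below 0.0015 m and velocity of joint air_knob between -0.05 and 0.05 rad/s and distance of each of weight, oil, cards from where it was at the start of the episode below 0.02 m); the robot touches nothing.
It fails at once if the limit post is forced round by more than 5 mm (distance of limit_post from where it was at the start of the episode above 0.005 m).
It fails at once if the weight, the oil bottle or the card pack is moved by more than 20 mm or tipped over (distance of any of weight, oil, cards from where it was at the start of the episode above 0.02 m or angle between any of oil, weight's own z axis and vertical above 0.5 rad).
It also fails if it takes over 64 s, if anything falls off the work surface, if the arm or the gripper's body presses on something with over 40 N, if the wrist force passes 120 N, or if a joint passes its speed limit or range.

### The arm

A 6-joint arm with a two-finger parallel gripper is mounted at the origin on the work surface; the furniture and walls round the work are solid. World frame = base frame: x ahead of the robot, y to its left, z up, the work surface at z = 0. Lengths are in m, angles in rad, forces in N, time in s.
With the tool pointing down it reaches from about 0.3 to 0.875 m from the base axis. Payload 6.4 kg.
Tool frame: the origin (TCP) lies between the finger pads; the fingertips stand 8 mm ahead of it and the grasp point (between the pads) lies 11 mm behind it; z points along the fingers, y is the direction in which the jaws open and shut (so a half turn about z gives the same grasp; the last joint's range is limited). The gripper opens to 85 mm and grips with 20 to 120 N. Pads are 22 mm wide; open, the fingers measure 114 mm over their backs; the gripper's body (76 mm by 85 mm) begins 54 mm behind the grasp point. The pads swing forward as they close: fully open they stand 13 mm farther back than shut.
Start: joints at [0.96, 0.181, 1.607, -0, 1.354, -0.206], TCP at [0.226, 0.529, 0.213] pointing down, gripper open.
Joint ranges: [-2.99, 2.99], [-0.89, 2.07], [0.3, 2.58], [-1.14, 4.28], [0, 2.63], [-3.12, 3.12]. Speed limits (rad/s): [2.57, 2.57, 3.01, 3.14, 3.14, 3.14].

### API

Orientations are given as a unit quaternion [w, x, y, z].
In Python, from bench import monitor, viewer, workorder, spotter gives the robot as it stands. The module is installed in compiled form; this text tells all that it offers.
- The arm moves only by the tool move_arm, never from a script. Its argument "motion" is a list of rows, each a list of 3 entries, a list of its own where there are three numbers: the shift along the tool's x, y, z in units of 60 mm (1.0 is 60 mm), then the turn, a rotation vector about the tool's x, y, z in units of 8 degrees (1.0 is 8 degrees), then the opening in per cent of the stroke, from 0 (shut) to 100 (fully open). In form: [[[dx, dy, dz], [rx, ry, rz], grip], ...]. A call has 1 to 10 rows; each row is the pose to reach, as a shift and turn from the pose commanded when the call began, along the tool's axes at that moment; what a row does not reach only later rows make up. A row lasts 1/8 s, in which the tool goes at most 62.5 mm and 10.7 degrees, less where a joint would pass 70% of its speed; a pose out of reach is approached as far as the arm can. A call with a gripper value outside its range is refused whole. The fingers move at their own pace and stop on an object; the grip force is fixed at half the most. Time passes only in rows, so rows that repeat a pose let the fingers close. It gives the time, the measured TCP pose, the force and the opening at its end, in the units of the state.
- monitor.get_obs(): the state, without advancing time (a new reading comes with each control period).
- viewer.camera(name): name is "scene" or "top" or "wrist"; returns the picture (480x640x3 uint8, blue, green, red); there is no depth.
- viewer.calibration(name): a dict with "fovy" (degrees; the focal length in pixels is half the picture's height over the tangent of half this angle, whatever the lens; pixels are square), "cx", "cy" (the principal point, pixels), "extrinsics" (4x4, takes a point from camera to world coordinates). Camera axes: x right, y down, z forward; pixel columns grow to the right and rows downward; lengths in m; the calibration is good to about 2 mm. A picture is of the moment at which its call begins: read the wrist's pose just before it. calibration takes no time and is no camera call; for the wrist camera it gives the pose at the moment of the call.
- workorder.hand_in(): hands the job in, once; it reports no verdict.
Trained networks look in the newest picture that a camera, given by its name, has taken for a name from the list of things; names that differ only in an ending like _2 or _b are one class to them, and where a whole thing is asked for, a point or a joint stands for the part that bears it (a point fixed in the world has none). Each returns a list of dicts, best first, with "score" (0 to 1); they miss things now and then, are a little off and sometimes report something else, mostly with a low value. They report only what shows in the picture. A call takes as long as a camera call.
- spotter.search_frame(camera, name): "centre" ([column, row] as shares, 0 to 1, of the picture: columns of its width, rows of its height, amid what is visible of it).
- spotter.outline_of(camera, name): "region" (480x640 bool, what is visible of it) and "centre" ([column, row] as shares, 0 to 1, of the picture: columns of its width, rows of its height, amid what is visible of it).
The state is a dict: "time_s": time; "q": joint angles; "dq": joint speeds; "joint_efforts": joint torques, N m; "eef_pos": TCP position; "eef_rot": TCP orientation; "wrist_force": force on the tool from outside, world axes, zero at the start; "torque": the same for the moment, N m; "opening": opening from 0.0 (shut) to 1.0 (fully open).
Only numpy, scipy, OpenCV 4.12 (cv2) and the standard library are available. Lean on these libraries where they do the work, as an engineer would, in place of code of your own. Each camera call takes 0.05 s, during which the arm holds its last target. There are 200 camera calls.

## Working session

There is one attempt and no reset: what is moved stays moved. The work goes in short steps, Python scripts to look and compute and a tool call to move; the robot and the scene stay as the last step left them, time stands still between calls to the robot, and variables do not carry over. Pictures are saved under pics/ and viewed, about 8 in all and at most 12, crops included, and the job is handed in when it is done.

Besides the shell and the picture viewer there is one more tool, called after "Emit:" as name(argument=value, ...) on one line, values as JSON. move_arm: Moves the arm, as the interface text tells. Its arguments: {"type":"object","properties":{"motion":{"type":"array","items":{"type":"array"}}},"required":["motion"]}

```bash
mkdir -p pics; cat > h.py <<'E'
import numpy as np, cv2
from bench import monitor, viewer, workorder, spotter
from scipy.spatial.transform import Rotation as R
def cal(n):
    c=viewer.calibration(n); f=240/np.tan(np.radians(c['fovy'])/2); return f,c['cx'],c['cy'],np.array(c['extrinsics'])
def ray(n,u,v,c=None):
    f,cx,cy,E=c or cal(n); d=E[:3,:3]@np.array([(u-cx)/f,(v-cy)/f,1]); return E[:3,3],d
def atz(n,u,v,z,c=None):
    o,d=ray(n,u,v,c); return o+d*(z-o[2])/d[2]
def proj(n,P,c=None):
    f,cx,cy,E=c or cal(n); p=(np.atleast_2d(P)-E[:3,3])@E[:3,:3]; return np.c_[cx+f*p[:,0]/p[:,2],cy+f*p[:,1]/p[:,2]]
def rot(o): return R.from_quat(np.roll(o['eef_rot'],-1))
E
python3 - <<'E'
from h import *
o=monitor.get_obs(); print(o)
ims=[]
for n in ['scene','top','wrist']:
    im=viewer.camera(n); cv2.imwrite(f'pics/{n}0.png',im); c=cal(n); print(n,c[0],np.round(c[3],3).tolist())
    for t,z in [('air_box',.05),('collar_rim',.111),('knob_grip',.1),('nib',.08),('lug',.08),('limit_post',.08),('weight',.02),('oil',.06),('cards',.015)]:
        for r in spotter.search_frame(n,t)[:1]:
            u,v=r['centre'][0]*640,r['centre'][1]*480
            print(n,t,round(r['score'],2),round(u),round(v),np.round(atz(n,u,v,z,c),3))
    ims.append(im)
cv2.imwrite('pics/a.png',cv2.resize(np.vstack(ims[:2]),(600,900))[:,:]) 
E
```

```text
{'time_s': 0.0, 'q': array([ 9.59715837e-01,  1.81536050e-01,  1.60801780e+00,  7.14371739e-08,
        1.35378765e+00, -2.06325389e-01]), 'dq': array([ 4.37062716e-05, -2.18133775e-04,  7.12162950e-04,  2.11063664e-03,
        1.58541788e-03,  1.15486638e-03]), 'joint_efforts': array([ 1.60077390e-03, -4.44884348e+01, -3.51328218e+01, -1.76208491e-04,
        9.31419258e-03,  3.87803163e-05]), 'eef_pos': array([0.22608599, 0.52805134, 0.21208225]), 'eef_rot': array([-3.47544792e-04,  2.00998856e-01,  9.79591086e-01, -8.02389330e-04]), 'wrist_force': array([-0.42633312,  0.76509699,  0.21305786]), 'torque': array([ 0.01409198,  0.02592357, -0.03059035]), 'opening': 1.0021305507798344}
scene 607.0529778006489 [[0.439, -0.606, 0.664, -0.463], [-0.898, -0.312, 0.31, -0.58], [0.02, -0.732, -0.681, 1.133], [0.0, 0.0, 0.0, 1.0]]
scene air_box 0.85 319 258 [ 0.521 -0.095  0.05 ]
scene collar_rim 0.87 319 258 [ 0.464 -0.122  0.111]
scene knob_grip 0.73 316 250 [ 0.497 -0.099  0.1  ]
scene nib 0.93 315 249 [ 0.517 -0.085  0.08 ]
scene lug 0.68 318 260 [ 0.487 -0.109  0.08 ]
scene limit_post 0
[... 173 characters left out ...]
]
top 570.7728563284002 [[0.017, -0.983, 0.185, 0.27], [-1.0, -0.014, 0.016, -0.117], [-0.014, -0.185, -0.983, 1.446], [0.0, 0.0, 0.0, 1.0]]
top air_box 0.64 309 248 [ 0.52  -0.089  0.05 ]
top collar_rim 0.64 310 248 [ 0.508 -0.094  0.111]
top knob_grip 0.63 308 244 [ 0.521 -0.088  0.1  ]
top nib 0.93 313 244 [ 0.524 -0.101  0.08 ]
top lug 0.92 313 245 [ 0.522 -0.099  0.08 ]
top limit_post 0.72 327 245 [ 0.522 -0.133  0.08 ]
top weight 0.45 305 244 [ 0.534 -0.08   0.02 ]
top oil 0.87 448 229 [ 0.571 -0.434  0.06 ]
top cards 0.73 174 263 [0.482 0.252 0.015]
wrist 365.52876619596765 [[0.395, 0.878, 0.27, 0.158], [0.918, -0.378, -0.116, 0.558], [0.0, 0.294, -0.956, 0.373], [0.0, 0.0, 0.0, 1.0]]
```

View pics/top0.png

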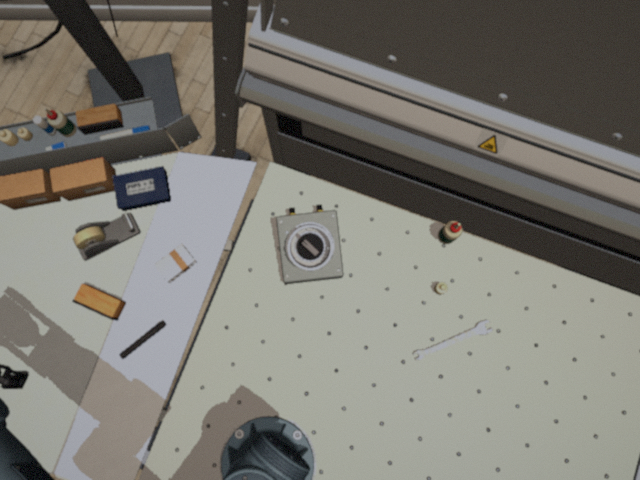

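View pics/scene0.png

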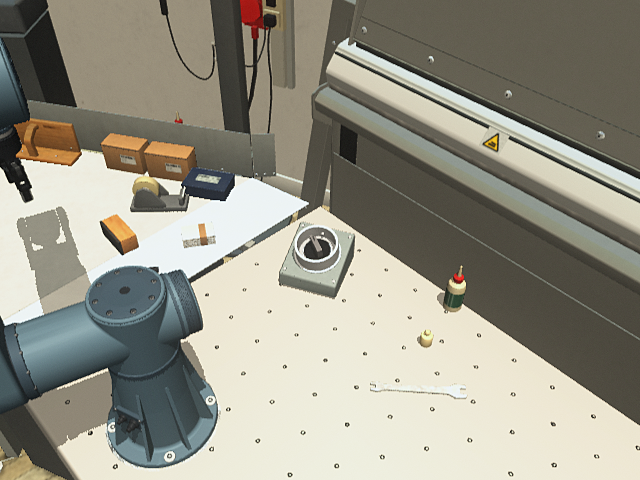

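The top view shows the box at about (309,245), its front edge running (283,282)-(343,277), and the bar running (302,238)-(318,255). The oil (450,231), weight (440,288) and cards (178,262) are all well clear of it.

```bash
cat >> h.py <<'E'
def boxaxes(yaw):
    x=np.array([np.cos(yaw),np.sin(yaw),0]); y=np.array([-np.sin(yaw),np.cos(yaw),0]); z=np.array([0,0,1.])
    n=z*np.cos(np.radians(15))-x*np.sin(np.radians(15)); up=np.cross(y,n); return x,y,n,up
def toolrot(yaw,beta):  # tool x at angle beta (ccw from uphill about n), tool z = -n
    x,y,n,up=boxaxes(yaw); tx=up*np.cos(beta)+y*np.sin(beta); return R.from_matrix(np.c_[tx,np.cross(-n,tx),-n])
def rel(P0,R0,P1,R1):
    d=R0.inv().apply(np.array(P1)-P0)/.06; r=(R0.inv()*R1).as_rotvec()/np.radians(8)
    print('shift',np.round(d,3),'turn',np.round(r,3)); return d,r
E
python3 - <<'E'
from h import *
c=cal('top')
for n in ['top']:
    viewer.camera(n)
    m=spotter.outline_of(n,'air_box')[0]['region'].astype(np.uint8)
    cs,_=cv2.findContours(m,0,2); h=max(cs,key=cv2.contourArea); print(cv2.boundingRect(h), cv2.minAreaRect(h), cv2.approxPolyDP(cv2.convexHull(h),4,True)[:,0].tolist())
a=atz('top',283,282,.045,c);b=atz('top',343,277,.045,c); d=a-b; print(a,b,np.linalg.norm(d)); 
yaw=np.arctan2(d[1],d[0])-np.pi/2; print('yaw',yaw)
a=atz('top',273,217,.085,c);b=atz('top',337,210,.085,c); d=a-b; print(a,b,np.linalg.norm(d),np.arctan2(d[1],d[0])-np.pi/2)
o=monitor.get_obs(); R0=rot(o); E=cal('wrist')[3]
print('cam in tool',R0.inv().apply(E[:3,3]-o['eef_pos']), R0.as_matrix().round(3).tolist(), (R0.inv().as_matrix()@E[:3,:3]).round(3).tolist())
for b in [-140,-50,40,130]:
    print(b); rel(o['eef_pos'],R0,[.5,-.095,.3],toolrot(yaw,np.radians(b)))
E
```

```text
(276, 205, 66, 79) ((309.3902282714844, 243.51219177246094), (76.41861724853516, 61.62078857421875), 83.6598129272461) [[335, 211], [341, 275], [286, 283], [276, 218], [292, 207], [320, 205]]
[ 0.43404222 -0.02718922  0.045     ] [ 0.448653   -0.17503978  0.045     ] 0.14857073919864436
yaw 0.0985014649884477
[ 0.58888709 -0.00116777  0.085     ] [ 0.60859181 -0.15768571  0.085     ] 0.15775342167671233 0.12523545358395483
cam in tool [ 0.0741616   0.00035067 -0.1596808 ] [[-0.919, 0.394, -0.0], [0.394, 0.919, -0.0], [-0.0, -0.0, -1.0]] [[-0.002, -0.956, -0.294], [1.0, -0.002, -0.0], [-0.0, -0.294, 0.956]]
-140
shift [-8.284 -7.757 -1.45 ] turn [ 0.194 -1.983 -8.553]
-50
shift [-8.284 -7.757 -1.45 ] turn [  2.038  -1.676 -19.701]
40
shift [-8.284 -7.757 -1.45 ] turn [-2.193 -0.214 13.805]
130
shift [-8.284 -7.757 -1.45 ] turn [-1.197 -1.457  2.63 ]
```

```bash
python3 - <<'E'
from h import *
o=monitor.get_obs(); x,y,n,up=boxaxes(.11)
d,r=rel(o['eef_pos'],rot(o),np.array([.505,-.094,.111])+.12*n,toolrot(.11,np.radians(-140)))
E
```

```text
shift [-7.903 -7.964 -0.232] turn [ 0.183 -1.986 -8.635]
```

Emit:
move_arm(motion=[[[-0.8,-0.8,-0.5],[0,0,0],60],[[-1.6,-1.6,-0.5],[0,0,-1],60],[[-2.4,-2.4,-0.5],[0,0,-2],60],[[-3.1,-3.1,-0.5],[0,-0.3,-3],60],[[-3.8,-3.8,-0.5],[0,-0.6,-4],60],[[-4.5,-4.5,-0.5],[0,-0.9,-5],60],[[-5.2,-5.2,-0.5],[0,-1.2,-6],60],[[-5.9,-5.9,-0.4],[0.1,-1.5,-7],60],[[-6.6,-6.6,-0.4],[0.1,-1.7,-7.8],60],[[-7.2,-7.2,-0.3],[0.18,-1.98,-8.63],60]])

```text
time_s: 2.85
eef_pos: [0.4367, 0.0071, 0.2352]
eef_rot: [0.122, -0.378, 0.917, -0.035]
wrist_force: [0.6, 0.6, 0.5]
opening: 0.597
```

```bash
python3 - <<'E'
from h import *
o=monitor.get_obs(); x,y,n,up=boxaxes(.11); print(o['q'],o['eef_pos'])
d,r=rel(o['eef_pos'],rot(o),np.array([.505,-.094,.111])+.12*n,toolrot(.11,np.radians(-140)))
E
```

```text
[-0.34668545 -0.38635995  2.09984754  0.1188479   1.20083097 -2.72983588] [0.43668517 0.00712192 0.23516858]
shift [ 0.823 -1.646  0.242] turn [ 0.03  -0.043 -0.187]
```

Emit:
move_arm(motion=[[[0.4,-0.8,0.12],[0,0,0],60],[[0.82,-1.65,0.24],[0.03,-0.04,-0.18],60],[[0.82,-1.65,0.24],[0.03,-0.04,-0.18],60],[[0.82,-1.65,0.24],[0.03,-0.04,-0.18],60]])

```text
time_s: 3.35
eef_pos: [0.4729, -0.0958, 0.2259]
eef_rot: [0.123, -0.387, 0.913, -0.036]
wrist_force: [0.2, -0.2, -0.1]
opening: 0.601
```

```bash
python3 - <<'E'
from h import *
o=monitor.get_obs(); print(o['q'],o['eef_pos'],o['dq'].round(3))
c=cal('wrist'); im=viewer.camera('wrist'); cv2.imwrite('pics/w1.png',im)
for t,z in [('collar_rim',.111),('knob_grip',.1),('nib',.085),('lug',.085),('limit_post',.085)]:
        for r in spotter.search_frame('wrist',t)[:2]:
            u,v=r['centre'][0]*640,r['centre'][1]*480
            print(t,round(r['score'],2),round(u),round(v),np.round(atz('wrist',u,v,z,c),3))
E
```

```text
[-0.56378796 -0.2366267   2.01034357  0.17454658  1.17082204 -2.98883954] [ 0.47293953 -0.09582906  0.22590393] [ 0.031 -0.018  0.013  0.001 -0.     0.001]
collar_rim 0.58 310 206 [ 0.493 -0.108  0.111]
knob_grip 0.96 309 222 [ 0.509 -0.097  0.1  ]
nib 0.82 308 220 [ 0.515 -0.095  0.085]
lug 0.88 310 203 [ 0.503 -0.105  0.085]
limit_post 0.65 278 244 [ 0.554 -0.097  0.085]
limit_post 0.33 310 220 [ 0.514 -0.095  0.085]
```

View pics/w1.png

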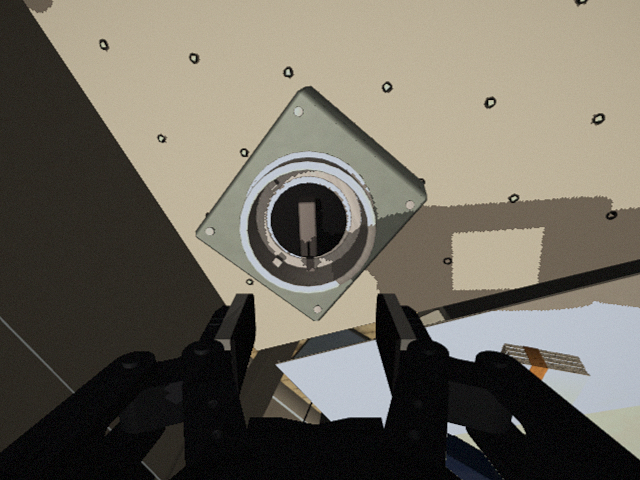

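The bar lies upright in the wrist picture, (309,200)-(309,258), with its lined end at the bottom. The collar's outer rim spans about x 240-377 and y 151-293. The lug shows near (278,262), and the post is probably the dark tooth near (276,183). I'll zoom in and overlay the model.

```bash
cat >> h.py <<'E'
def ringpts(C,yaw,r,dep,b=np.linspace(0,2*np.pi,73)):
    x,y,n,up=boxaxes(yaw); b=np.atleast_1d(b); return C-dep*n+r*(np.cos(b)[:,None]*up+np.sin(b)[:,None]*y)
def overlay(im,c,C,yaw,box,s,marks=[]):
    x0,y0,x1,y1=box; z=cv2.resize(im[y0:y1,x0:x1],None,fx=s,fy=s,interpolation=cv2.INTER_CUBIC)
    q=lambda P:((proj('wrist',P,c)-[x0,y0]+.5)*s).astype(int)
    for r,dep,col in [(.055,0,(0,0,255)),(.048,0,(0,255,0)),(.034,.032,(255,0,0))]:
        cv2.polylines(z,[q(ringpts(C,yaw,r,dep))],True,col,1)
    for b,r,dep,col in marks: cv2.circle(z,tuple(map(int,q(ringpts(C,yaw,r,dep,b))[0])),4,col,1)
    return z
E
python3 - <<'E'
from h import *
im=cv2.imread('pics/w1.png'); c=cal('wrist')
C=atz('wrist',308.5,222,.111,c); print(C)
o=monitor.get_obs(); print(o['eef_pos'])
mk=[(0,.0445,.0315,(0,255,255)),(np.radians(40),.043,.028,(255,0,255)),(np.radians(-100),.043,.023,(255,255,0))]
cv2.imwrite('pics/z1.png',overlay(im,c,C,.11,(230,145,390,305),5,mk)[:, :] [:800,:800][50:650])
E
```

```text
[ 0.50484342 -0.09860067  0.111     ]
[ 0.47332674 -0.09495825  0.22645914]
```

View pics/z1.png

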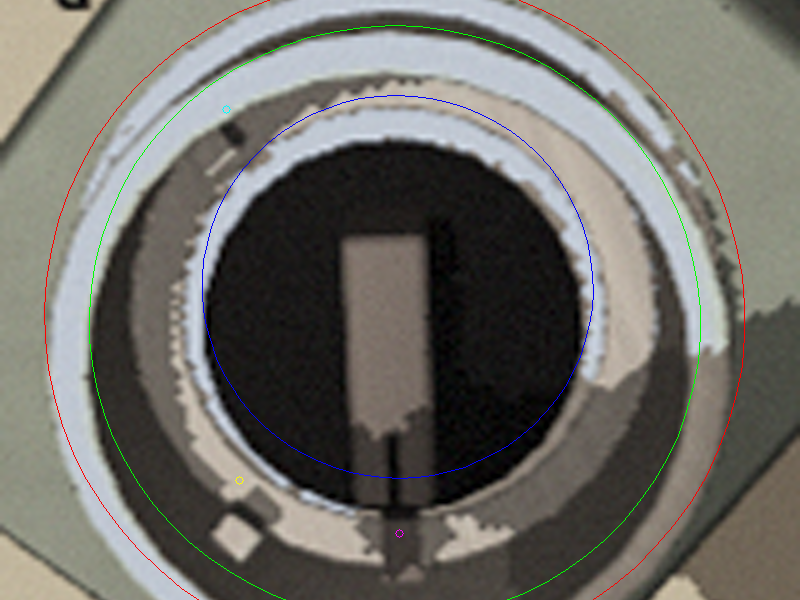

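```bash
python3 - <<'E'
from h import *
c=cal('wrist'); yaw=.11; x,y,n,up=boxaxes(yaw)
C=atz('wrist',307.7,229.8,.111,c); print('C',C)
def on(u,v,dep):  # crop px -> collar plane coords
    o,d=ray('wrist',u/5+230,v/5+155,c); p=o+d*(((C-dep*n-o)@n)/(d@n)); w=p-C; return np.array([w@up,w@y])*1e3
def pol(w): return np.hypot(*w).round(1),np.degrees(np.arctan2(w[1],w[0])).round(1)
for nm,u,v,d in [('rimL',48,340,0),('rimR',734,340,0),('rimT',390,35,0),('rimB',390,690,0),('skT',395,140,.032),('skB',395,512,.032),('skL',205,325,.032),('skR',585,325,.032),('lugtop',237,535,.0225),('post',220,161,.023),('post2',232,133,.023),('nib',403,545,.028)]:
    w=on(u,v,d/1); print(nm,w.round(1),pol(w))
b=[on(*p,.003) for p in [(342,236),(427,236),(355,505),(433,505)]]
print(np.round(b,1).tolist()); m=(b[2]+b[3]-b[0]-b[1])/2; print('bar',pol(m),'centre',np.mean(b,0))
o=monitor.get_obs()
E
```

```text
C [ 0.51023963 -0.09419351  0.111     ]
rimL [ 30.1 -45. ] (np.float64(54.1), np.float64(-56.2))
rimR [-39.2  38.5] (np.float64(55.0), np.float64(135.5))
rimT [-41.  -33.4] (np.float64(52.9), np.float64(-140.9))
rimB [42.3 35.1] (np.float64(55.0), np.float64(39.6))
skT [-25.6 -20.3] (np.float64(32.7), np.float64(-141.6))
skB [26.4 22.5] (np.float64(34.7), np.float64(40.4))
skL [ 20.8 -25.4] (np.float64(32.8), np.float64(-50.7))
skR [-21.9  26. ] (np.float64(34.0), np.float64(130.0))
lugtop [44.8  1.7] (np.float64(44.9), np.float64(2.2))
post [ -5.4 -41.2] (np.float64(41.5), np.float64(-97.4))
post2 [-10.3 -42.5] (np.float64(43.7), np.float64(-103.6))
nib [29.2 26.7] (np.float64(39.6), np.float64(42.5))
[[-12.0, -19.4], [-20.6, -9.1], [21.4, 10.4], [13.2, 20.3]]
bar (np.float64(44.8), np.float64(41.3)) centre [0.51197276 0.53073805]
```

```bash
python3 - <<'E'
from h import *
o=monitor.get_obs(); x,y,n,up=boxaxes(.115)
C=np.array([.5102,-.0942,.111])
for k in [.045,-.017]: rel(o['eef_pos'],rot(o),C+k*n,toolrot(.11,np.radians(-138.7)))
print(o['wrist_force'])
E
```

```text
shift [-0.038 -0.105  1.267] turn [ 0.015 -0.012 -0.186]
shift [-0.041 -0.107  2.3  ] turn [ 0.015 -0.012 -0.186]
[-0.63991689  0.49843918 -0.29558609]
```

Emit:
move_arm(motion=[[[-0.04,-0.11,0.4],[0,0,-0.18],46],[[-0.04,-0.11,0.8],[0,0,-0.18],46],[[-0.04,-0.11,1.2],[0,0,-0.18],46],[[-0.04,-0.11,1.3],[0,0,-0.18],46],[[-0.04,-0.11,1.5],[0,0,-0.18],46],[[-0.04,-0.11,1.7],[0,0,-0.18],46],[[-0.04,-0.11,1.9],[0,0,-0.18],46],[[-0.04,-0.11,2.1],[0,0,-0.18],46],[[-0.04,-0.11,2.3],[0,0,-0.18],46],[[-0.04,-0.11,2.3],[0,0,-0.18],46]])

```text
time_s: 4.9
eef_pos: [0.5139, -0.0945, 0.093]
eef_rot: [0.122, -0.399, 0.908, -0.037]
wrist_force: [0.6, 0.2, 0.8]
opening: 0.46
```

```bash
python3 - <<'E'
from h import *
o=monitor.get_obs(); x,y,n,up=boxaxes(.115); print(o['q'],o['wrist_force'],o['torque'])
rel(o['eef_pos'],rot(o),np.array([.5102,-.0942,.111])-.017*n,toolrot(.11,np.radians(-138.7)))
cv2.imwrite('pics/w2.png',viewer.camera('wrist')[80:440,100:540])
E
```

```text
[-0.50901512  0.05281116  2.04297823  0.19993946  0.84633214 -3.0258172 ] [0.57627304 0.20680548 0.77802452] [-0.01131505  0.07689728  0.04854288]
shift [-0.022 -0.003 -0.023] turn [ 0.034 -0.02  -0.02 ]
```

View pics/w2.png

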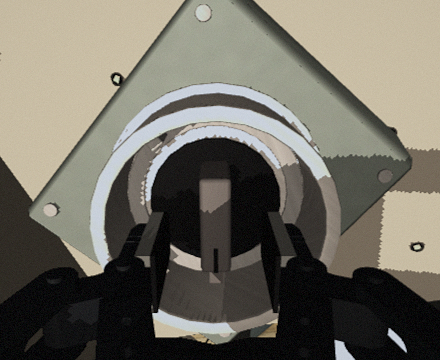

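The fingers straddle the bar evenly inside the collar, with the bar at crop (215,220) and the pads at (150,..) and (280,..). Closing now.

Emit:
move_arm(motion=[[[0,0,0],[0,0,0],10],[[0,0,0],[0,0,0],0],[[0,0,0],[0,0,0],0],[[0,0,0],[0,0,0],0],[[0,0,0],[0,0,0],0]])

```text
time_s: 5.58
eef_pos: [0.5146, -0.0949, 0.0944]
eef_rot: [0.123, -0.399, 0.908, -0.038]
wrist_force: [0.3, 0.2, 0.6]
opening: -0.003
```

Emit:
move_arm(motion=[[[0,0,0.05],[0,0,0],0],[[0,0,0.09],[0,0,0],0],[[0,0,0.09],[0,0,0],0]])

```text
time_s: 5.95
eef_pos: [0.5161, -0.0948, 0.0892]
eef_rot: [0.123, -0.399, 0.908, -0.038]
wrist_force: [-1.6, 0.5, 4.4]
opening: -0.001
```

```bash
cat >> h.py <<'E'
def st(yaw=.115):
    o=monitor.get_obs(); x,y,n,up=boxaxes(yaw); tx=rot(o).apply([1,0,0]); w=np.array(o['eef_pos'])-[.5102,-.0942,.111]
    print('t',o['time_s'],'q',o['q'].round(2),'beta',np.degrees(np.arctan2(tx@y,tx@up)).round(2),'up,y,n mm',(np.array([w@up,w@y,w@n])*1e3).round(1),'Fn',(o['wrist_force']@n).round(2),'F',o['wrist_force'].round(1),'Mn',(o['torque']@n).round(3),'M',o['torque'].round(3),'open',round(o['opening'],3))
E
python3 -c "
from h import *
st()"
```

```text
t 5.95 q [-0.51  0.06  2.04  0.2   0.83 -3.03] beta -139.12 up,y,n mm [ -0.   -1.3 -22.5] Fn 4.64 F [-1.6  0.5  4.4] Mn 0.029 M [-0.014  0.29   0.036] open -0.001
```

Opening reads 0, so the bar isn't between the pads. I'll look again.

```bash
python3 -c "
from h import *
cv2.imwrite('pics/w3.png',viewer.camera('wrist')[80:440,100:540])"
```

```text
(no output)
```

View pics/w3.png

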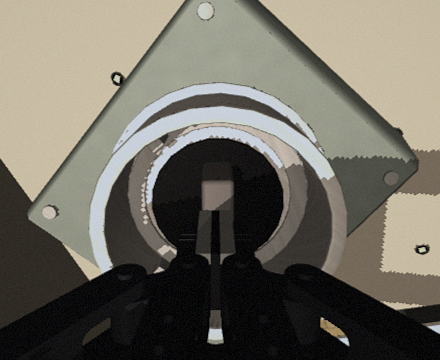

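```bash
python3 -c "
from h import *
im=viewer.camera('wrist')[220:400,240:390]
im=np.clip((im/255.)**.45*255,0,255).astype(np.uint8)
cv2.imwrite('pics/w4.png',cv2.resize(im,None,fx=3.3,fy=3.3,interpolation=cv2.INTER_CUBIC))"
```

```text
(no output)
```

View pics/w4.png

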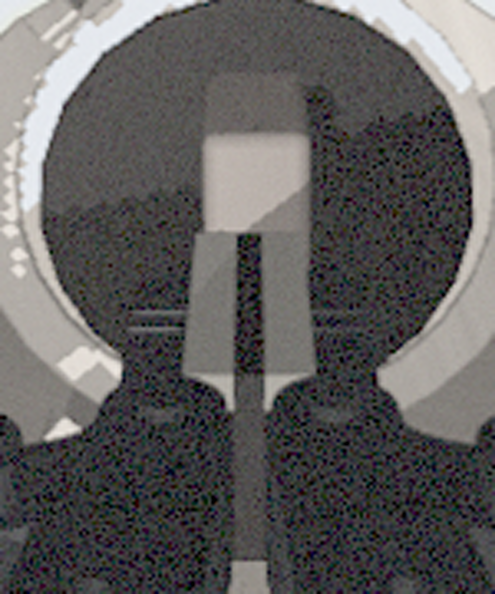

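The pads look nearly shut, with their ends overlapping the bar top. That fits opening 0, so they may be pressing on the bar rather than straddling it. To test, I'll lift 9 mm: a held bar would pull back, a free one gives no force.

Emit:
move_arm(motion=[[[0,0,-0.05],[0,0,0],0],[[0,0,-0.1],[0,0,0],0],[[0,0,-0.15],[0,0,0],0],[[0,0,-0.15],[0,0,0],0]])

```text
time_s: 6.55
eef_pos: [0.5138, -0.0951, 0.098]
eef_rot: [0.123, -0.399, 0.908, -0.039]
wrist_force: [-0.1, -0.1, -0.2]
opening: 0.002
```

```bash
python3 -c "
from h import *
st()"
```

```text
t 6.55 q [-0.51  0.04  2.04  0.2   0.85 -3.03] beta -139.13 up,y,n mm [ -0.   -1.3 -13.4] Fn -0.13 F [-0.1 -0.1 -0.2] Mn -0.076 M [-0.017  0.121 -0.079] open 0.002
```

There's no pull, so the bar is not held. The shut fingertips met the bar top with the reported TCP 22 mm below the rim, so the tips sit about 27 mm further back than I assumed. I'll open here and descend about 30 mm, checking force on the way.

Emit:
move_arm(motion=[[[0,0,0],[0,0,0],46],[[0,0,0],[0,0,0],46],[[0,0,0],[0,0,0],46],[[0,0,0],[0,0,0],46],[[0,0,0.1],[0,0,0],46],[[0,0,0.2],[0,0,0],46],[[0,0,0.3],[0,0,0],46],[[0,0,0.3],[0,0,0],46]])

```text
time_s: 7.55
eef_pos: [0.5178, -0.0942, 0.0795]
eef_rot: [0.123, -0.399, 0.908, -0.038]
wrist_force: [-0.5, -0.1, 0.2]
opening: 0.459
```

Emit:
move_arm(motion=[[[0,0,0.07],[0,0,0],46],[[0,0,0.14],[0,0,0],46],[[0,0,0.2],[0,0,0],46],[[0,0,0.2],[0,0,0],46]])

```text
time_s: 8.05
eef_pos: [0.5211, -0.094, 0.0684]
eef_rot: [0.123, -0.399, 0.908, -0.038]
wrist_force: [-0.5, -0.1, 0.1]
opening: 0.458
```

```bash
python3 -c "
from h import *
st()"
```

```text
t 8.05 q [-0.5   0.11  2.04  0.21  0.79 -3.03] beta -139.13 up,y,n mm [ -0.5  -1.1 -43.9] Fn 0.25 F [-0.5 -0.1  0.1] Mn -0.061 M [ 0.024  0.098 -0.054] open 0.458
```

Emit:
move_arm(motion=[[[0,0,0],[0,0,0],0],[[0,0,0],[0,0,0],0],[[0,0,0],[0,0,0],0],[[0,0,0],[0,0,0],0],[[0,0,0],[0,0,0],0]])

```text
time_s: 8.68
eef_pos: [0.5208, -0.0937, 0.0687]
eef_rot: [0.123, -0.399, 0.908, -0.038]
wrist_force: [-4.3, 2.9, 4.3]
opening: 0.153
```

```bash
python3 -c "
from h import *
st()"
```

```text
t 8.675 q [-0.5   0.11  2.04  0.21  0.79 -3.03] beta -139.12 up,y,n mm [ -0.7  -0.7 -43.6] Fn 5.14 F [-4.3  2.9  4.3] Mn 0.06 M [0.493 0.634 0.213] open 0.153
```

The bar is held (opening 0.153, about 13 mm). Now pressing in.

Emit:
move_arm(motion=[[[0,0,0.03],[0,0,0],0],[[0,0,0.06],[0,0,0],0],[[0,0,0.09],[0,0,0],0],[[0,0,0.09],[0,0,0],0]])

```text
time_s: 9.18
eef_pos: [0.5223, -0.0935, 0.0636]
eef_rot: [0.123, -0.399, 0.908, -0.038]
wrist_force: [-5.3, 3.3, 6.2]
opening: 0.148
```

```bash
python3 -c "
from h import *
st()"
```

```text
t 9.175 q [-0.5   0.12  2.04  0.21  0.78 -3.03] beta -139.11 up,y,n mm [ -0.6  -0.7 -48.9] Fn 7.28 F [-5.3  3.3  6.2] Mn 0.027 M [0.467 0.754 0.175] open 0.148
```

Emit:
move_arm(motion=[[[0,0,0.02],[0,0,0.5],0],[[0,0,0.02],[0,0,1.2],0],[[0,0,0.02],[0,0,2],0],[[0,0,0.02],[0,0,2.5],0],[[0,0,0.02],[0,0,2.5],0]])

```text
time_s: 9.8
eef_pos: [0.5223, -0.0933, 0.0624]
eef_rot: [0.127, -0.235, 0.963, -0.016]
wrist_force: [-7.0, 2.6, 7.1]
opening: 0.148
```

```bash
python3 -c "
from h import *
st()"
```

```text
t 9.8 q [-0.5   0.13  2.04  0.21  0.77 -2.68] beta -159.17 up,y,n mm [ -0.8  -0.5 -50.1] Fn 8.63 F [-7.   2.6  7.1] Mn -0.098 M [0.572 0.901 0.079] open 0.148
```

Emit:
move_arm(motion=[[[0,0,0],[0,0,0.7],0],[[0,0,0],[0,0,1.5],0],[[0,0,0],[0,0,2.3],0],[[0,0,0],[0,0,3],0],[[0,0,0],[0,0,3],0]])

```text
time_s: 10.42
eef_pos: [0.5222, -0.0931, 0.0623]
eef_rot: [0.128, -0.029, 0.991, 0.011]
wrist_force: [-7.0, 4.1, 8.8]
opening: 0.151
```

```bash
python3 -c "
from h import *
st()"
```

```text
t 10.425 q [-0.5   0.13  2.04  0.21  0.77 -2.26] beta 176.81 up,y,n mm [ -1.   -0.2 -50.2] Fn 10.19 F [-7.   4.1  8.8] Mn -0.052 M [0.771 0.901 0.179] open 0.151
```

Emit:
move_arm(motion=[[[0,0,0],[0,0,0.8],0],[[0,0,0],[0,0,1.7],0],[[0,0,0],[0,0,2.6],0],[[0,0,0],[0,0,3.5],0],[[0,0,0],[0,0,4.4],0],[[0,0,0],[0,0,5.2],0],[[0,0,0],[0,0,5.7],0],[[0,0,0],[0,0,5.7],0]])

```text
time_s: 11.42
eef_pos: [0.5222, -0.0925, 0.0623]
eef_rot: [0.113, 0.357, 0.925, 0.06]
wrist_force: [-5.5, 6.5, 8.4]
opening: 0.152
```

```bash
python3 -c "
from h import *
st()
cv2.imwrite('pics/w5.png',viewer.camera('wrist')[80:440,100:540])"
```

```text
t 11.425 q [-0.5   0.13  2.04  0.21  0.77 -1.47] beta 131.22 up,y,n mm [ -0.9   0.3 -50.2] Fn 9.29 F [-5.5  6.5  8.4] Mn -0.08 M [1.213 0.763 0.263] open 0.152
```

View pics/w5.png

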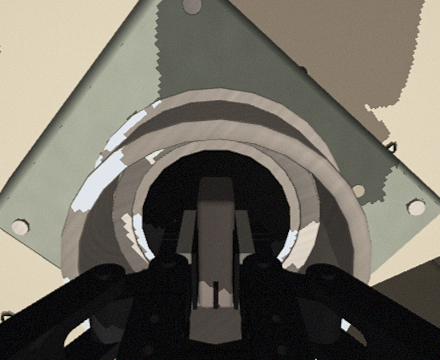

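The bar is firmly held and turning with the tool (bar upright at crop (215,240), lined end at the bottom). The nib is past the lug at about 1.8 rad. I'll ease the press off and keep turning.

Emit:
move_arm(motion=[[[0,0,-0.04],[0,0,0.3],0],[[0,0,-0.08],[0,0,0.8],0],[[0,0,-0.09],[0,0,1.4],0],[[0,0,-0.09],[0,0,1.9],0],[[0,0,-0.09],[0,0,2.2],0],[[0,0,-0.09],[0,0,2.4],0],[[0,0,-0.09],[0,0,2.5],0],[[0,0,-0.09],[0,0,2.5],0]])

```text
time_s: 12.48
eef_pos: [0.521, -0.0925, 0.0674]
eef_rot: [0.101, 0.512, 0.849, 0.079]
wrist_force: [-3.7, 7.0, 5.3]
opening: 0.147
```

```bash
python3 -c "
from h import *
st()"
```

```text
t 12.475 q [-0.5   0.11  2.04  0.21  0.79 -1.12] beta 111.26 up,y,n mm [ -0.8   0.4 -44.9] Fn 5.84 F [-3.7  7.   5.3] Mn 0.034 M [1.326 0.554 0.405] open 0.147
```

Emit:
move_arm(motion=[[[0,0,0],[0,0,0.3],0],[[0,0,0],[0,0,0.6],0],[[0,0,0],[0,0,0.9],0],[[0,0,0],[0,0,1.2],0],[[0,0,0],[0,0,1.2],0]])

```text
time_s: 13.1
eef_pos: [0.5211, -0.0924, 0.0674]
eef_rot: [0.094, 0.581, 0.804, 0.088]
wrist_force: [-2.2, 8.2, 4.1]
opening: 0.149
```

```bash
python3 -c "
from h import *
st()"
```

```text
t 13.1 q [-0.5   0.11  2.04  0.21  0.79 -0.95] beta 101.63 up,y,n mm [ -0.7   0.5 -44.9] Fn 4.31 F [-2.2  8.2  4.1] Mn -0.057 M [1.428 0.498 0.337] open 0.149
```

Emit:
move_arm(motion=[[[0,0,0],[0,0,0.15],0],[[0,0,0],[0,0,0.3],0],[[0,0,0],[0,0,0.3],0]])

```text
time_s: 13.48
eef_pos: [0.5211, -0.0925, 0.0674]
eef_rot: [0.092, 0.598, 0.791, 0.09]
wrist_force: [-2.7, 7.8, 5.2]
opening: 0.149
```

```bash
python3 -c "
from h import *
st()"
```

```text
t 13.475 q [-0.5   0.11  2.04  0.21  0.79 -0.91] beta 99.24 up,y,n mm [ -0.6   0.5 -44.9] Fn 5.52 F [-2.7  7.8  5.2] Mn -0.002 M [1.464 0.411 0.4  ] open 0.149
```

Emit:
move_arm(motion=[[[0,0,0],[0,0,0.15],0],[[0,0,0],[0,0,0.3],0],[[0,0,0],[0,0,0.3],0]])

```text
time_s: 13.85
eef_pos: [0.5211, -0.0924, 0.0674]
eef_rot: [0.09, 0.614, 0.779, 0.091]
wrist_force: [-2.1, 8.7, 5.1]
opening: 0.153
```

```bash
python3 -c "
from h import *
st()"
```

```text
t 13.85 q [-0.5   0.11  2.04  0.21  0.79 -0.87] beta 96.85 up,y,n mm [ -0.6   0.5 -44.9] Fn 5.22 F [-2.1  8.7  5.1] Mn 0.001 M [1.47  0.388 0.404] open 0.153
```

Emit:
move_arm(motion=[[[0,0,0],[0,0,0.1],0],[[0,0,0],[0,0,0.2],0],[[0,0,0],[0,0,0.2],0]])

```text
time_s: 14.22
eef_pos: [0.5211, -0.0924, 0.0674]
eef_rot: [0.089, 0.625, 0.77, 0.093]
wrist_force: [-2.3, 8.4, 5.5]
opening: 0.152
```

```bash
python3 -c "
from h import *
st()"
```

```text
t 14.225 q [-0.5   0.11  2.04  0.21  0.79 -0.84] beta 95.25 up,y,n mm [ -0.6   0.5 -44.9] Fn 5.67 F [-2.3  8.4  5.5] Mn 0.053 M [1.562 0.364 0.482] open 0.152
```

```bash
cat >> h.py <<'E'
def s2():
    a=[]
    for i in range(4):
        o=monitor.get_obs(); a.append([rot(o).inv().apply(o['torque'])[2],*rot(o).inv().apply(o['wrist_force'])]); 
        if i<3: viewer.camera('wrist')
    a=np.array(a); x,y,n,up=boxaxes(.115); tx=rot(o).apply([1,0,0])
    print('beta',np.degrees(np.arctan2(tx@y,tx@up)).round(2),'Mz tool',a[:,0].round(3),'mean',a.mean(0).round(3))
E
python3 -c "
from h import *
s2()"
```

```text
beta 95.26 Mz tool [-0.059 -0.053 -0.081 -0.054] mean [-0.062  7.846  0.397 -5.898]
```

Emit:
move_arm(motion=[[[0,0,0],[0,0,0.1],0],[[0,0,0],[0,0,0.2],0],[[0,0,0],[0,0,0.2],0]])

```text
time_s: 14.75
eef_pos: [0.5211, -0.0924, 0.0675]
eef_rot: [0.088, 0.636, 0.761, 0.094]
wrist_force: [-2.3, 7.7, 4.7]
opening: 0.147
```

```bash
python3 -c "
from h import *
s2()"
```

```text
beta 93.66 Mz tool [-0.086 -0.006 -0.096 -0.039] mean [-0.057  8.415  0.209 -5.227]
```

Emit:
move_arm(motion=[[[0,0,0],[0,0,0.1],0],[[0,0,0],[0,0,0.2],0],[[0,0,0],[0,0,0.2],0]])

```text
time_s: 15.28
eef_pos: [0.5212, -0.0924, 0.0675]
eef_rot: [0.086, 0.646, 0.752, 0.095]
wrist_force: [-2.1, 7.9, 4.7]
opening: 0.15
```

```bash
python3 -c "
from h import *
s2()"
```

```text
beta 92.05 Mz tool [-0.032 -0.043 -0.018 -0.002] mean [-0.024  7.963  0.254 -4.985]
```

Emit:
move_arm(motion=[[[0,0,0],[0,0,0.1],0],[[0,0,0],[0,0,0.2],0],[[0,0,0],[0,0,0.2],0]])

```text
time_s: 15.8
eef_pos: [0.5212, -0.0924, 0.0675]
eef_rot: [0.085, 0.657, 0.743, 0.096]
wrist_force: [-1.7, 8.1, 5.1]
opening: 0.15
```

```bash
python3 -c "
from h import *
s2()"
```

```text
beta 90.47 Mz tool [-0.063 -0.096 -0.109 -0.089] mean [-0.089  8.56  -0.036 -4.94 ]
```

Emit:
move_arm(motion=[[[0,0,0],[0,0,0.1],0],[[0,0,0],[0,0,0.2],0],[[0,0,0],[0,0,0.2],0]])

```text
time_s: 16.32
eef_pos: [0.5213, -0.0924, 0.0676]
eef_rot: [0.084, 0.666, 0.734, 0.097]
wrist_force: [-2.2, 8.1, 5.1]
opening: 0.148
```

```bash
python3 -c "
from h import *
s2()"
```

```text
beta 88.96 Mz tool [-0.645 -0.632 -0.711 -0.671] mean [-0.665  8.182  0.993 -5.037]
```

I feel the post at last: the torque jumped from -0.09 to -0.67 N m, still below the slip torque. I'll ease back about 0.5°, then open.

Emit:
move_arm(motion=[[[0,0,0],[0,0,-0.07],0],[[0,0,0],[0,0,-0.07],0]])

```text
time_s: 16.73
eef_pos: [0.5213, -0.0924, 0.0676]
eef_rot: [0.084, 0.663, 0.737, 0.097]
wrist_force: [-0.9, 8.7, 5.7]
opening: 0.151
```

```bash
python3 -c "
from h import *
s2()"
```

```text
beta 89.48 Mz tool [-0.422 -0.448 -0.423 -0.426] mean [-0.43   8.238  0.667 -5.153]
```

Emit:
move_arm(motion=[[[0,0,0],[0,0,0],30],[[0,0,0],[0,0,0],46],[[0,0,0],[0,0,0],46],[[0,0,0],[0,0,0],46],[[0,0,-0.3],[0,0,0],46],[[0,0,-0.7],[0,0,0],46],[[0,0,-1.2],[0,0,0],46],[[0,0,-1.9],[0,0,0],46],[[0,0,-2.6],[0,0,0],46],[[0,0,-2.6],[0,0,0],46]])

```text
time_s: 18.12
eef_pos: [0.4837, -0.1, 0.2224]
eef_rot: [0.089, 0.663, 0.737, 0.097]
wrist_force: [-0.3, 0.4, -0.0]
opening: 0.461
```

```bash
python3 - <<'E'
from h import *
st()
c=cal('wrist'); im=viewer.camera('wrist'); cv2.imwrite('pics/w6.png',im)
C=np.array([.5102,-.0942,.111]); u,v=proj('wrist',C,c)[0].astype(int); print(u,v)
im=np.clip((im/255.)**.6*255,0,255).astype(np.uint8)
y0=max(0,v-75);x0=max(0,u-80)
z=cv2.resize(im[y0:y0+150,x0:x0+160],None,fx=4,fy=4,interpolation=cv2.INTER_CUBIC); print(x0,y0)
cv2.imwrite('pics/z6.png',z)
E
```

```text
t 18.125 q [-0.56 -0.21  2.    0.17  1.15 -0.72] beta 89.47 up,y,n mm [  2.7  -2.7 114.6] Fn 0.04 F [-0.3  0.4 -0. ] Mn 0.01 M [-0.015  0.141  0.011] open 0.461
310 225
230 150
```

View pics/z6.png

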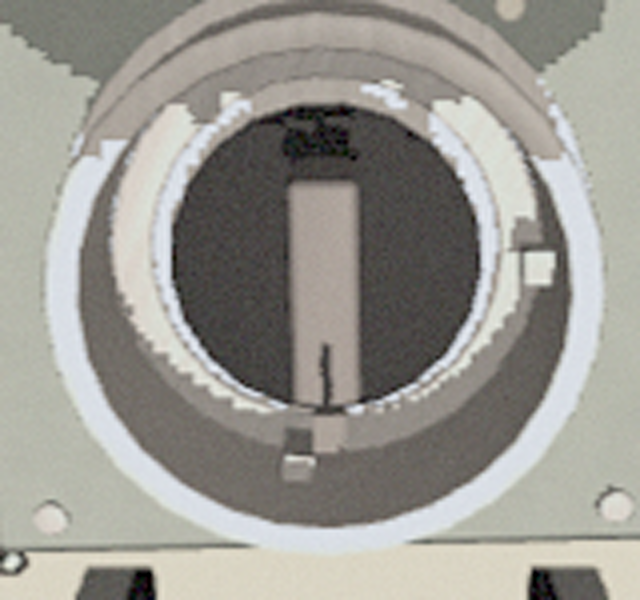

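The picture shows the nib at crop (328,430) lying against the post at (298,455), on its clockwise side. The lug is at (538,268), well behind it. The robot is clear, so I'm handing in.

```bash
python3 -c "
from h import *
print(workorder.hand_in())"
```

```text
the job is handed in; nothing more can be done
None
```

The job is handed in, and by my checks the air is on. I gripped the knob by its bar, pressed it in about 6 mm and turned it under the lug. I eased off the press, then turned it in small steps until the nib met the limit post, about 132° from where it started.

**Contact with the post:** the highest torque I read was about 0.7 N m, below the 0.9 N m at which the post slips. I backed off about 0.5° (down to 0.43 N m) before letting go.

**Last picture:** the nib lies directly against the post, past the lug. The arm is clear, with the wrist force near zero. The weight, the oil bottle and the card pack were never approached, but I did not take a new picture of them.

**What disagreed:**
- **First grasp:** it shut on top of the bar, because the fingertips sit about 27 mm further back than I assumed from the tool description. I found this from the opening reading 0 and from feel, then went about 22 mm deeper and got a firm hold.
- **Number of grasps:** one grasp was enough for the whole turn, although the task says more than one is needed.
- **Not measured directly:** I judged from the picture that the knob sprang back out and that the post stayed put. The post's bearing agrees with my first estimate to within about 3°, which is about as precise as that estimate.

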